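# Tidy the bedside top by pushing the book and the plant into place

### The arm

A 6-joint arm with a two-finger parallel gripper is mounted at the origin on the work surface. World frame = base frame: x ahead of the robot, y to its left, z up, the work surface at z = 0. Lengths are in m, angles in rad, forces in N, time in s.
With the tool pointing down it reaches from about 0.4 to 0.825 m from the base axis. Payload 7 kg.
Tool frame: the origin (TCP) lies midway between the tips of the shut fingers; the grasp point (between the pads) lies 19 mm behind it; z points along the fingers, y is the line along which they close (so a half turn about z gives the same grasp; the last joint's range is limited). The gripper opens to 88 mm and grips with 3 to 60 N. Pads are 19 mm wide; open, the fingers measure 130 mm over their backs; the gripper's body (78 mm by 193 mm) begins 47 mm behind the grasp point.
Start: joints at [-0.919, 0.359, 0.012, 0, -1.224, -0.288], TCP at [0.24, -0.631, 0.227] pointing down, gripper open.
Joint ranges: [-3.07, 3.07], [-1.43, 2.12], [-1.02, 1.25], [-3.03, 1.67], [-3.05, -0], [-3.03, 3.03]. Speed limits (rad/s): [2.39, 2.39, 3.01, 3.14, 3.14, 3.14].

### API

Orientations are given as [roll, pitch, yaw] about the fixed x, y, z axes, in that order (R = Rz(yaw) Ry(pitch) Rx(roll)).
In Python, from station import telemetry, eyes, ticket, recognise, trace gives the robot as it stands. The module is installed in compiled form; this text tells all that it offers.
- The arm moves only by the tool servo_tool, never from a script. Its argument "series" is a list that holds one entry, the list of rows, each a list of 4 numbers: the shift along the tool's x, y, z in mm, then the turn about the tool's z in rad. In form: [[[x, y, z, roll], ...]]. A call has exactly 10 rows; each row shifts and turns the commanded pose from where the row before left it, along the tool's axes as they then stand; what a row does not reach is not made up. A row lasts 1/12 s, in which the tool goes at most 41.7 mm and 7.16 degrees, less where a joint would pass 70% of its speed; a pose out of reach is approached as far as the arm can. A call is refused whole if a number of a shift passes 41.7 or a number of a turn 0.125, either way. A call with a gripper value outside its range is refused whole. "claw" is the gripper's target within -1 to 1 (shut at 1, half-way at 0, fully open at -1), set as the call begins (left out, the last holds). The fingers move at their own pace and stop on an object; "grip_force" is the grip in N (left out, the last holds). Time passes only in rows, so rows that do not move let the fingers close, or fill a call up. It gives the time, the measured TCP pose, the force, the opening and the grip force at its end, in the units of the state.
- telemetry.get_state(): the state, without advancing time (a new reading comes with each control period).
- eyes.grab_frame(name): name is "side" or "top"; returns the picture (384x512x3 uint8, red, green, blue); there is no depth.
- eyes.calibration(name): a dict with "mtx" (3x3 intrinsics, pixels), "rvec" (rotation vector, rad) and "tvec" (3), from world to camera coordinates, as OpenCV has them. Camera axes: x right, y down, z forward; pixel columns grow to the right and rows downward; lengths in m; the calibration is good to about 2 mm. A picture is of the moment at which its call begins. calibration takes no time and is no camera call.
- ticket.job_done(): hands the job in; it is judged then, once.
Trained networks look in the newest picture that a camera, given by its name, has taken for a name from the list of things; names that differ only in an ending like _2 or _b are one class to them, and where a whole thing is asked for, a point or a joint stands for the part that bears it (a point fixed in the world has none). Each returns a list of dicts, best first, with "conf" (0 to 1); they miss things now and then, are a little off and sometimes report something else, mostly with a low value. They report only what shows in the picture. A call takes as long as a camera call. They do not tell look-alikes from the thing itself.
- recognise(camera, name): "position" ([x, y, z] in m, in world coordinates, good to about 4 mm: the middle of the surface that is visible of it).
- trace(camera, name): "mask" (384x512 bool, what is visible of it).
The state is a dict: "t": time; "q": joint angles; "qd": joint speeds; "joint_efforts": joint torques, N m; "eef_pos": TCP position; "ee_rot": TCP orientation; "force": force on the tool from outside, world axes, zero at the start; "moment": the same for the moment, N m; "width": finger opening in m; "gripper_force": force on a finger pad.
Only numpy, scipy, OpenCV 4.12 (cv2) and the standard library are available. Lean on these libraries where they do the work, as an engineer would, in place of code of your own. Each camera call takes 0.05 s, during which the arm holds its last target. There are 200 camera calls.

### The job

Tidy the bedside top without picking anything up. With the fingertips, push the blue book along the table until its long edge lies flush against the wooden stop bar, with no corner of the book past the bar's ends, and gently push the terracotta pot with the succulent along the table until it stands centred on the round black mark. Do not pinch, lift or tip either of them, leave the other things where they are, and finish clear of everything.

Things in the scene. Friction and masses are not known exactly. Their poses are not given: they have to be found in the camera images.
- book: Loose hardback lying flat, blue with a yellow panel, 110 mm (its x) by 176 mm (its y, the long edges) by 24 mm thick, about 0.2 kg. Origin: centre of its underside, z up. It starts on the robot's side of the stop, 60 to 100 mm short of it, +x edge towards it, turned up to 0.25 rad from it and up to 25 mm off the bar's middle. It slides with dry friction and stops when the push stops.
- stop: Wooden stop bar fixed to the table, left or right, 24 mm (its x) by 280 mm (its y) by 30 mm high. Origin: centre of its underside, z up. The book belongs against its -x face (towards the robot), 12 mm from the origin: when flush, the book's origin is 67 mm from the bar's, in -x of the bar.
- pot: Loose round terracotta pot with a low green succulent, about 0.28 kg. Foot 60 mm across, belly 66 mm across from 12 to 24 mm up, rim 58 mm across at 52 mm; leaves inside the rim up to 77 mm high. Origin: centre of its underside. It starts on the robot's side of the mark, 110 to 180 mm from it (centres). It slides with dry friction, stops when the push stops; push it below 30 mm.
- mark: Round flat black mark on the table, 90 mm across, with a 12 mm yellow dot in its middle, flush with the top so that things slide over it. Origin at its centre. It lies on the other side (left or right) from the stop bar.
- clock: Leave alone: black twin-bell alarm clock, 112 mm across, 160 mm high, loose, beyond the work. Origin at the centre of its underside.
- tin: Leave alone: small round tin with green lid, 43 mm across, 18 mm high, loose, between the two work places. Origin at the centre of its underside.
- candle: Leave alone: amber glass candle jar, 69 mm across, 80 mm high, loose, beyond the work. Origin at the centre of its underside.
- mug: Leave alone: white mug, 76 mm across, 85 mm high, handle towards its +y, loose, beyond the work. Origin at the centre of its underside.
- case: Leave alone: grey spectacles case, 160 mm (its x) by 60 mm by 36 mm high, loose, at the far left. Origin at the centre of its underside.
- remote: Leave alone: black remote control, 160 mm (its x) by 45 mm by 20 mm high, loose, at the far right. Origin at the centre of its underside.
- cream: Leave alone: small blue cream jar with white lid, 48 mm across, 45 mm high, loose, near the robot in the middle. Origin at the centre of its underside.
Mind the look-alikes: they are no part of the job. Leave any green or turquoise look-alike of the book alone.

How it is judged:
At the end, for the whole second after the job is handed in: The book lies flat at rest with its long edge against the robot-side face of the stop bar (origin within 6 mm of flush, long edge within 0.06 rad of the bar, no more than 56 mm off the bar's middle), and the pot stands upright at rest with its centre within 14 mm of the mark's centre (x of book in the frame of stop between -0.073 and -0.062 m and y of book in the frame of stop between -0.056 and 0.056 m and angle between the y axis of book and the y axis of stop, either way round below 0.06 rad and height (world z) of each of book, pot below 0.004 m and angle between each of book, pot's own z axis and vertical below 0.05 rad and horizontal distance between pot and mark below 0.014 m and linear speed of each of book, pot below 0.01 m/s); the robot touches nothing.
It fails at once if the book is lifted or tipped (height (world z) of book above 0.01 m or angle between book's own z axis and vertical above 0.15 rad).
It fails at once if the pot is lifted (height (world z) of pot above 0.01 m).
It fails at once if the pot is tipped (angle between pot's own z axis and vertical above 0.25 rad).
It fails at once if the pot is pinched or rammed: more than 25 N from the fingers (contact force between pot and the fingers above 25 N).
It fails at once if a bystander is disturbed: moved more than 20 mm (distance of any of clock, tin, candle, mug, case, remote, cream from where it was at the start of the episode above 0.02 m).
It also fails if it takes over 64 s, if anything falls off the work surface, if the arm or the gripper's body presses on something with over 40 N, if the wrist force passes 120 N, or if a joint passes its speed limit or range.

## Working session

There is one attempt and no reset: what is moved stays moved. The work goes in short steps, Python scripts to look and compute and a tool call to move; the robot and the scene stay as the last step left them, time stands still between calls to the robot, and variables do not carry over. Pictures are saved under pics/ and viewed, at most 10 in all, crops included, and the job is handed in when it is done.

Besides the shell and the picture viewer there is one more tool, called after "Emit:" as a command line: name --argument value ..., lists and objects as JSON in quotes. servo_tool: Moves the arm, as the interface text tells. Its arguments: {"type":"object","properties":{"series":{"type":"array"},"claw":{"type":"number"},"grip_force":{"type":"number"}},"required":["series"]}

```bash
mkdir -p pics
cat > h.py <<'E'
import numpy as np, cv2
from station import telemetry, eyes, ticket, recognise, trace
def cal(n):
    c=eyes.calibration(n); K=np.array(c['mtx'],float); R=cv2.Rodrigues(np.array(c['rvec'],float))[0]; t=np.array(c['tvec'],float).ravel(); return K,R,t
def px2w(n,uv,z):
    K,R,t=cal(n); uv=np.atleast_2d(np.array(uv,float)); C=-R.T@t
    d=(R.T@np.linalg.inv(K)@np.c_[uv,np.ones(len(uv))].T).T
    return C+d*((z-C[2])/d[:,2])[:,None]
def w2px(n,P):
    K,R,t=cal(n); p=(K@(R@np.atleast_2d(P).T+t[:,None])).T; return p[:,:2]/p[:,2:]
def save(n,f,crop=None,s=1):
    im=eyes.grab_frame(n)
    o=im if crop is None else im[crop[1]:crop[3],crop[0]:crop[2]]
    cv2.imwrite('pics/'+f,cv2.resize(o[:,:,::-1],None,fx=s,fy=s,interpolation=cv2.INTER_CUBIC)); return im
E
python3 - <<'E'
from h import *
np.set_printoptions(precision=4,suppress=True)
save('top','t0.png',s=1.5); 
for n in ['book','stop','pot','mark','tin','cream','clock','candle','mug']:
    print(n,[(np.round(r['position'],3),round(r['conf'],2)) for r in recognise('top',n)])
for n in ['top','side']:
    K,R,t=cal(n); print(n,K[0,0],-R.T@t)
s=telemetry.get_state(); print(s['t'],s['eef_pos'],s['ee_rot'],s['width'])
E
```

```text
book [(array([0.496, 0.24 , 0.02 ]), 0.83), (array([0.276, 0.348, 0.022]), 0.75), (array([ 0.624, -0.206,  0.002]), 0.25)]
stop [(array([0.637, 0.25 , 0.03 ]), 0.77)]
pot [(array([ 0.487, -0.199,  0.049]), 0.56)]
mark [(array([ 0.625, -0.205,  0.003]), 0.86), (array([0.408, 0.004, 0.047]), 0.68)]
tin []
cream [(array([0.408, 0.001, 0.048]), 0.64)]
clock [(array([ 0.752, -0.007,  0.126]), 0.59)]
candle [(array([0.755, 0.162, 0.083]), 0.87)]
mug [(array([ 0.776, -0.136,  0.045]), 0.8), (array([0.498, 0.236, 0.021]), 0.36)]
top 393.3646748061352 [0.2045 0.0799 1.4916]
side 440.7674134341956 [-0.2436  0.9208  0.8851]
0.5 [ 0.2401 -0.6308  0.2265] [ 3.1415 -0.     -2.7778] 0.08739711897977252
```

View pics/t0.png

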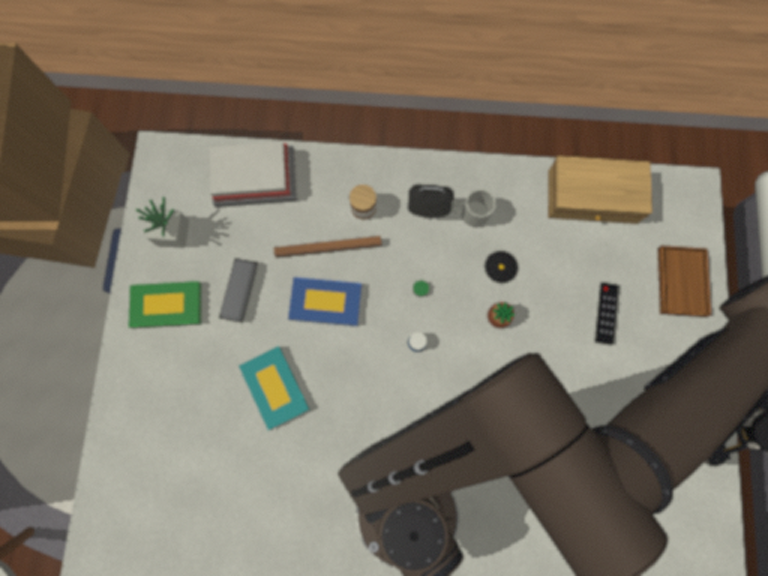

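The picture shows the blue book at (326,301) in the 1.5x view. Its look-alikes are the green book at (165,304) and the teal one at (275,388), so I choose the blue. The terracotta pot is at (503,314); the grey plant pot at (160,220) is the look-alike. The bar is at (330,246), the mark at (501,267), the tin at (421,288) and the cream jar at (418,342).

```bash
cat > m.py <<'E'
from h import *
np.set_printoptions(precision=4,suppress=True)
def rect(n,mask,z):
    c=max(cv2.findContours(mask.astype(np.uint8),cv2.RETR_EXTERNAL,cv2.CHAIN_APPROX_NONE)[0],key=cv2.contourArea)
    W=px2w(n,c.reshape(-1,2),z)[:,:2]
    (cx,cy),(w,h),a=cv2.minAreaRect((W*1000).astype(np.float32))
    if w>h: a+=90
    ang=np.deg2rad(a-90)+np.pi/2   # direction of long axis
    ang = a+90 if w>h else a+90
    ang=np.deg2rad(ang); ang=(ang-np.pi/2+np.pi/2)%np.pi-np.pi/2  # yaw: long axis rel to +y... see below
    b=cv2.boxPoints(((cx,cy),(w,h),a-90 if w>h else a))
    L=max(range(2),key=lambda i:np.linalg.norm(b[i+1]-b[i])); d=b[L+1]-b[L]; d=d if d[1]>0 else -d
    return np.array([cx,cy]),(w,h),np.arctan2(-d[0],d[1])
def book(n='top'):
    im=eyes.grab_frame(n); hsv=cv2.cvtColor(im,cv2.COLOR_RGB2HSV)
    m=cv2.inRange(hsv,(105,90,50),(125,255,255)); roi=np.zeros_like(m); p=w2px(n,[.54,.24,.02])[0].astype(int)
    cv2.circle(roi,tuple(int(v) for v in p),95 if n=='side' else 70,255,-1); return rect(n,m&roi,.024)
def stop(n='top'):
    eyes.grab_frame(n); return rect(n,trace(n,'stop')[0]['mask'],.03)
E
python3 - <<'E'
from m import *
im=save('top','t1.png',(170,140,370,240),4)
save('side','s1.png',s=1.5)
for n in ['top','side']:
    print(n,'book',book(n),'stop',stop(n))
    eyes.grab_frame(n)
    for k in ['pot','mark']:
        r=recognise(n,k); print(k,[(x['position'],x['conf']) for x in r][:2])
        for q in trace(n,k)[:1]:
            v,u=np.nonzero(q['mask']); c=[u.mean(),v.mean()]; print(k,c,len(u),px2w(n,c,0.0),px2w(n,c,0.03),px2w(n,c,.05))
E
```

```text
top book (array([497.913 , 237.7603]), (170.72669982910156, 105.21697998046875), np.float32(-0.020922553)) stop (array([639.0317, 242.9665]), (36.59141159057617, 273.135009765625), np.float32(0.16464244))
pot [([0.4865, -0.1986, 0.0498], 0.58)]
pot [np.float64(333.11678832116786), np.float64(210.0036496350365)] 274 [[ 0.4967 -0.2113  0.    ]] [[ 0.4908 -0.2054  0.03  ]] [[ 0.4869 -0.2015  0.05  ]]
mark [([0.6243, -0.2059, -0.0001], 0.77)]
mark [np.float64(333.80825242718447), np.float64(177.57038834951456)] 412 [[ 0.6263 -0.2109  0.    ]] [[ 0.6178 -0.2051  0.03  ]] [[ 0.6121 -0.2012  0.05  ]]
side book (array([498.5355, 244.1349]), (177.70249938964844, 109.98755645751953), np.float32(-0.020436749)) stop (array([629.3967, 255.8817]), (45.43206024169922, 295.5531005859375), np.float32(0.18212622))
pot [([0.4828, -0.1912, 0.0459], 0.69), ([0.6345, 0.2642, 0.0251], 0.34)]
pot [np.float64(299.0603448275862), np.float64(166.50862068965517)] 232 [[ 0.6251 -0.2084  0.    ]] [[ 0.5957 -0.1701  0.03  ]] [[ 0.576  -0.1446  0.05  ]]
mark [([0.6257, -0.2097, -0.0021], 0.68)]
mark [np.float64(173.2920930232558), np.float64(269.86697674418605)] 1075 [[0.5239 0.4547 0.    ]] [[0.4978 0.4705 0.03  ]] [[0.4805 0.481  0.05  ]]
```

View pics/t1.png

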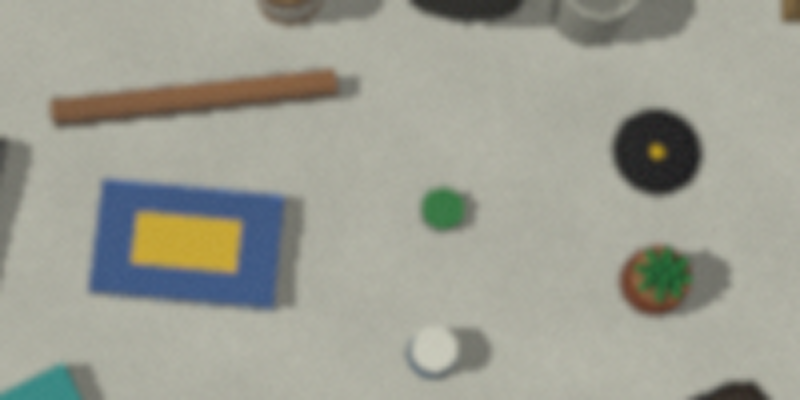

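View pics/s1.png

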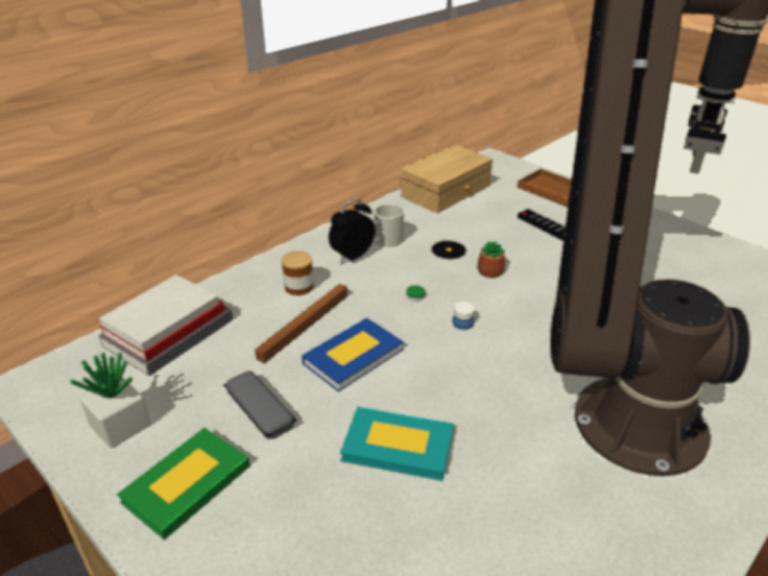

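The crop confirms the blue book at (188,243), the bar at (195,95), the mark with its yellow dot at (657,151) and the terracotta pot at (656,280). The side view agrees. I'll push the pot first, nested between half-open fingertips, moving along tool -x.

Emit:
servo_tool --series '[[[0,0,0,0.1],[0,0,0,0.1],[0,0,0,0.1],[0,0,0,0.1],[-15,38,0,0],[-15,38,0,0],[-15,38,0,0],[-15,38,0,0],[-15,38,0,0],[-15,38,0,0]]]' --claw 0 --grip_force 10

```text
t: 2.23
eef_pos: [0.3387, -0.4046, 0.2267]
ee_rot: [-3.141, 0.0, 3.105]
force: [1.1, 0.0, 0.8]
width: 0.044
gripper_force: 0.0
```

Emit:
servo_tool --series '[[[-13,36,0,0],[-13,36,0,0],[-13,36,0,0],[-13,36,0,0],[-13,36,0,0],[0,28,0,0],[0,0,0,0],[0,0,0,0],[0,0,0,0],[0,0,0,0]]]'

```text
t: 3.07
eef_pos: [0.4107, -0.2014, 0.2266]
ee_rot: [-3.142, -0.0, 3.105]
force: [0.4, -0.1, -0.1]
width: 0.0434
gripper_force: 0.0
```

```bash
cat > g.py <<'E'
from m import *
import sys
def go(P,yaw):
    s=telemetry.get_state(); p=np.array(s['eef_pos']); y=s['ee_rot'][2]
    dr=-((yaw-y+np.pi)%(2*np.pi)-np.pi); d=np.array(P)-p
    print('t',s['t'],'tcp',p,'rot',s['ee_rot'],'F',s['force'],'w',s['width'],'q',s['q'])
    print('roll',dr,'then shift mm',1000*np.array([d@[np.cos(yaw),np.sin(yaw),0],d@[np.sin(yaw),-np.cos(yaw),0],-d[2]]))
E
python3 - <<'E'
from g import *
im=eyes.grab_frame('top')
hsv=cv2.cvtColor(im,cv2.COLOR_RGB2HSV)
# yellow dot of mark
p=w2px('top',[.6255,-.209,0])[0]; m=cv2.inRange(hsv,(18,120,100),(35,255,255)); v,u=np.nonzero(m); k=np.hypot(u-p[0],v-p[1])<15
print('dot',px2w('top',[u[k].mean(),v[k].mean()],0))
print(px2w('top',[189,231],.024))
# bar far edge, top surface (crop coords)
for a in [[52,100],[333,70],[56,125],[337,95]]: print(px2w('top',[170+a[0]/4-.4,140+a[1]/4-.4],.03)[0])
go([.414,-.2,.1],-3.18)
E
```

```text
dot [[nan nan nan]]
[[0.3748 0.3297 0.024 ]]
[0.6291 0.3805 0.03  ]
[0.6784 0.1113 0.03  ]
[0.6043 0.374  0.03  ]
[0.6533 0.1057 0.03  ]
t 3.1167 tcp [ 0.4106 -0.2016  0.2265] rot [-3.1415 -0.0002  3.104 ] F [-0.7775 -0.6125  0.343 ] w 0.04348503744099284 q [-0.0235 -0.0081 -0.4442  0.0001 -1.1348 -1.5849]
roll 0.0007715726149921665 then shift mm [ -3.3057   1.6802 126.5225]<stdin>:6: RuntimeWarning: Mean of empty slice.
  ret = ret.dtype.type(ret / rcount)
```

Emit:
servo_tool --series '[[[0,2,30,0],[0,0,30,0],[0,0,30,0],[0,0,30,0],[0,0,30,0],[0,0,25,0],[0,0,20,0],[0,0,12,0],[0,0,5,0],[0,0,0,0]]]'

```text
t: 3.95
eef_pos: [0.4099, -0.1995, 0.0134]
ee_rot: [-3.142, -0.003, 3.104]
force: [0.5, 0.1, 1.1]
width: 0.0438
gripper_force: 0.0
```

Run:
```python
from g import *
save('top','t2.png',(260,140,420,260),5)
go([.454,-.2015,.014],-3.18)
for n in ['top','side']:
    if n=='side': eyes.grab_frame(n)
    for k in ['pot','mark']: print(n,k,[(x['position'],x['conf']) for x in recognise(n,k)][:2])
```

```text
t 4.0 tcp [ 0.4106 -0.1994  0.0143] rot [-3.1414 -0.0012  3.1042] F [0.2433 0.3079 0.3499] w 0.044200276671392966 q [-0.0183  0.2673 -0.7192  0.0002 -0.5855 -1.5901]
roll 0.0010431303121478663 then shift mm [-43.3997  -0.4506   0.332 ]
top pot []
top mark [([0.6265, -0.206, 0.0014], 0.71)]
side pot [([0.4896, -0.1819, 0.0277], 0.55)]
side mark [([0.6281, -0.2114, -0.0025], 0.58)]
```

View pics/t2.png

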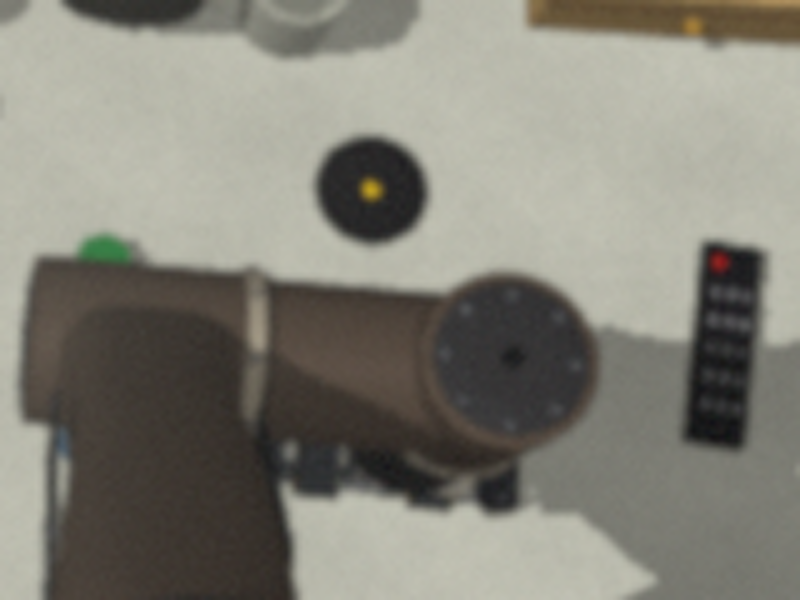

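The mark's dot is at (371,189) in the crop and the arm hides the pot from above. I start the gentle push, and will check with the side camera.

Emit:
servo_tool --series '[[[-6,-1,0,0],[-6,-1,0,0],[-6,0,0,0],[-6,0,0,0],[-5,0,0,0],[-3,0,0,0],[-3,0,0,0],[-3,0,0,0],[-3,0,0,0],[-3,0,0,0]]]'

```text
t: 5.08
eef_pos: [0.455, -0.2023, 0.0145]
ee_rot: [3.142, -0.0, 3.105]
force: [-0.7, -0.7, 0.4]
width: 0.0438
gripper_force: 0.0
```

Emit:
servo_tool --series '[[[-3,0,0,0],[-3,0,0,0],[-3,0,0,0],[-4,0,0,0],[-4,0,0,0],[-4,0,0,0],[-4,0,0,0],[-4,0,0,0],[-4,0,0,0],[-4,0,0,0]]]'

```text
t: 5.92
eef_pos: [0.4923, -0.2036, 0.0145]
ee_rot: [3.142, 0.0, 3.105]
force: [-1.9, 0.7, -0.4]
width: 0.0441
gripper_force: 0.9
```

Emit:
servo_tool --series '[[[-5,0,0,0],[-5,0,0,0],[-5,0,0,0],[-5,0,0,0],[-5,0,0,0],[-5,0,0,0],[-5,0,0,0],[-4,0,0,0],[-4,0,0,0],[-3,0,0,0]]]'

```text
t: 6.75
eef_pos: [0.5382, -0.2053, 0.0145]
ee_rot: [-3.142, 0.0, 3.105]
force: [-1.5, -0.3, -0.1]
width: 0.0439
gripper_force: 0.8
```

Run:
```python
from g import *
save('side','s2.png',(230,110,410,230),4)
for k in ['pot','mark']: print(k,[(x['position'],x['conf']) for x in recognise('side',k)][:2])
go([.5925,-.2085,.014],-3.18)
```

```text
pot [([0.5617, -0.176, 0.0238], 0.51)]
mark [([0.6368, -0.1898, -0.0016], 0.48)]
t 6.9 tcp [ 0.5384 -0.2053  0.0147] rot [-3.1415  0.001   3.1056] F [ 0.1432 -0.2009  0.3594] w 0.043854197458329205 q [-0.025   0.42   -0.4535  0.0001 -0.6962 -1.582 ]
roll 0.0023778514606833667 then shift mm [-54.1354  -1.0971   0.6674]
```

View pics/s2.png

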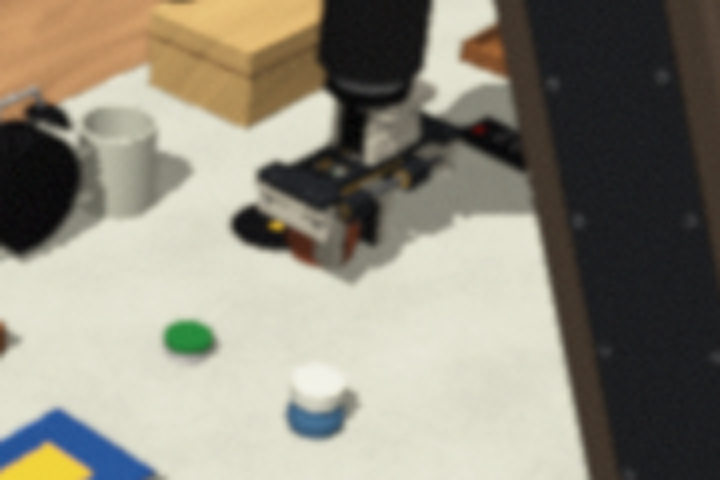

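The side view shows the pot upright in the nest at (320,245), heading for the mark at (262,226). I continue.

Emit:
servo_tool --series '[[[-5,0,0,0],[-5,0,0,0],[-5,0,0,0],[-5,0,0,0],[-5,0,0,0],[-5,0,0,0],[-5,-1,0,0],[-5,0,0,0],[-4,0,0,0],[-3,0,0,0]]]'

```text
t: 7.73
eef_pos: [0.5852, -0.2081, 0.0145]
ee_rot: [-3.142, 0.0, 3.105]
force: [-2.9, 0.5, 1.4]
width: 0.0439
gripper_force: 1.3
```

Emit:
servo_tool --series '[[[-2,0,0,0],[-1,0,0,0],[0,0,0,0],[5,0,0,0],[10,0,0,0],[20,0,0,0],[25,0,0,0],[30,0,0,0],[35,0,0,0],[35,0,0,0]]]'

```text
t: 8.57
eef_pos: [0.426, -0.2022, 0.0146]
ee_rot: [3.142, 0.001, 3.105]
force: [-0.1, 0.5, -0.4]
width: 0.0437
gripper_force: 0.0
```

Run:
```python
from g import *
im=save('top','t3.png',(290,140,390,215),6)
for n in ['top','side']:
    if n=='side': eyes.grab_frame(n)
    for k in ['pot','mark']: print(n,k,[(x['position'],x['conf']) for x in recognise(n,k)][:2])
print(w2px('top',[.6265,-.21,0])); print(w2px('top',[[.6265,-.21,0.05]]))
go([.43,-.21,.15],-3.18)
```

```text
top pot [([0.6135, -0.2026, 0.0512], 0.47)]
top mark []
side pot [([0.6062, -0.1922, 0.0456], 0.7)]
side mark [([0.6245, -0.1871, -0.0004], 0.6)]
[[333.5714 177.495 ]]
[[336.2153 174.0795]]
t 8.8667 tcp [ 0.4288 -0.2024  0.0151] rot [-3.1414  0.0021  3.1057] F [ 0.7962 -0.7977  0.017 ] w 0.043675651363046915 q [-0.0244  0.288  -0.6824  0.0003 -0.5983 -1.5825]
roll 0.0025512393577029613 then shift mm [  -1.4696   -7.567  -134.9026]
```

View pics/t3.png

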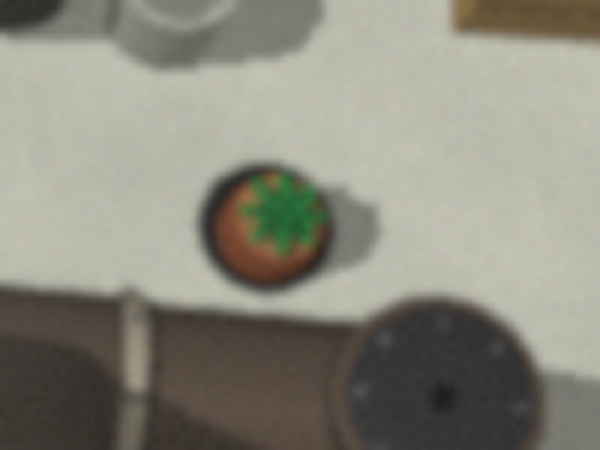

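The crop shows the pot upright on the mark, slightly short of it: belly left edge at 214 and bottom at 285, against the mark centre at (264,228). I fit the pot model to the image to get the remaining offset.

```bash
cat > pf.py <<'E'
from g import *
from scipy.optimize import minimize
A=np.linspace(0,2*np.pi,60); C=np.c_[np.cos(A),np.sin(A)]
def sil(n,x,y,S=8,rings=((.030,0),(.033,.012),(.033,.024),(.029,.052))):
    P=np.vstack([np.c_[C*r+[x,y],np.full(60,z)] for r,z in rings]); uv=w2px(n,P)
    return cv2.convexHull(uv.astype(np.float32)).reshape(-1,2)
def fit(n,x0,mask,rings):
    S=6; p=w2px(n,[*x0,.02])[0]; o=np.floor(p-25).astype(int)
    m=cv2.resize(mask[o[1]:o[1]+50,o[0]:o[0]+50].astype(np.float32),None,fx=S,fy=S,interpolation=cv2.INTER_LINEAR)
    def f(v):
        h=((sil(n,v[0],v[1],rings=rings)-o+.5)*S); k=np.zeros(m.shape,np.float32)
        cv2.fillPoly(k,[np.round(h*16).astype(np.int32)],1,shift=4); return np.abs(k-m).sum()
    r=minimize(f,x0,method='Nelder-Mead',options=dict(initial_simplex=[x0,np.add(x0,[.01,0]),np.add(x0,[0,.01])],xatol=1e-4)); return r.x,r.fun/S/S
POT=((.030,0),(.033,.012),(.033,.024),(.029,.052)); MARK=((.045,0),(.045,0.0001))
def potmark(n,x0=(.615,-.205)):
    im=eyes.grab_frame(n); hsv=cv2.cvtColor(im,cv2.COLOR_RGB2HSV)
    t=(hsv[...,1]>85)&(hsv[...,2]>40)&((hsv[...,0]<20)|(hsv[...,0]>170)|((hsv[...,0]>40)&(hsv[...,0]<90)))
    d=t|(hsv[...,2]<75)
    return fit(n,x0,t,POT), fit(n,(.6265,-.21),d,MARK)
E
python3 - <<'E'
from pf import *
print(potmark('top'));print(potmark('side'))
E
```

```text
((array([ 0.6192, -0.2076]), np.float64(54.7418958875868)), (array([ 0.6278, -0.2104]), np.float64(308.04437934027777)))
((array([ 0.622 , -0.2089]), np.float64(93.01543511284723)), (array([ 0.6352, -0.2194]), np.float64(235.82676866319446)))
```

The pot is about 7 mm short, so I nudge it on.

Emit:
servo_tool --series '[[[-25,0,0,0],[-30,0,0,0],[-30,0,0,0],[-25,0,0,0],[-15,-1,0,0],[-10,0,0,0],[-6,0,0,0],[-4,0,0,0],[-2,0,0,0],[-2,0,0,0]]]'

```text
t: 9.8
eef_pos: [0.5761, -0.2086, 0.0145]
ee_rot: [3.141, -0.001, 3.105]
force: [1.1, 0.2, -0.5]
width: 0.0438
gripper_force: 0.0
```

Emit:
servo_tool --series '[[[-2,0,0,0],[-2,0,0,0],[-2,0,0,0],[-2,0,0,0],[-2,0,0,0],[-2,0,0,0],[-2,0,0,0],[-1,0,0,0],[-1,0,0,0],[0,0,0,0]]]'

```text
t: 10.63
eef_pos: [0.5925, -0.2093, 0.0144]
ee_rot: [-3.142, -0.0, 3.105]
force: [-2.1, 0.2, 0.6]
width: 0.0439
gripper_force: 1.2
```

Run:
```python
from g import *
go([.594,-.209,.014],-3.18)
```

```text
t 10.6333 tcp [ 0.5925 -0.2093  0.0144] rot [-3.1416 -0.0004  3.1053] F [-2.0559  0.2462  0.6287] w 0.043930169881365534 q [-0.0295  0.4867 -0.3305  0.     -0.754  -1.5776]
roll 0.0021218581608053455 then shift mm [-1.4483  0.3998  0.4486]
```

Emit:
servo_tool --series '[[[-1,0,0,0],[-1,0,0,0],[0,0,0,0],[3,0,0,0],[10,0,0,0],[25,0,0,0],[35,0,0,0],[35,0,0,0],[40,0,0,0],[20,0,-10,0]]]'

```text
t: 11.47
eef_pos: [0.4201, -0.2028, 0.023]
ee_rot: [3.141, -0.005, 3.104]
force: [-0.5, 0.2, -0.3]
width: 0.0439
gripper_force: 0.0
```

Emit:
servo_tool --series '[[[0,0,-30,0],[0,0,-35,0],[0,0,-35,0],[0,0,-30,0],[0,0,-10,-0.05],[0,20,0,-0.05],[0,35,0,-0.05],[0,38,0,-0.06],[0,38,0,0],[0,38,0,0]]]' --claw -1

```text
t: 12.3
eef_pos: [0.4059, -0.0346, 0.1647]
ee_rot: [3.141, 0.002, -2.969]
force: [1.3, 0.9, 0.1]
width: 0.0874
gripper_force: 0.0
```

Run:
```python
from pf import *
print(potmark('top')[0]); print(book('side')); go([.405,.225,.15],-2.96)
```

```text
(array([ 0.6244, -0.2087]), np.float64(54.375769721137154))
(array([498.8033, 244.1295]), (177.70249938964844, 109.45183563232422), np.float32(-0.020436408))
t 12.4 tcp [ 0.4062 -0.0317  0.165 ] rot [ 3.1404  0.0028 -2.9617] F [ 0.6495  0.1935 -1.1585] w 0.08767797004279343 q [ 0.4117 -0.046  -0.6326 -0.0006 -0.9812 -1.8024]
roll -0.0017153396846145696 then shift mm [-45.2182 252.7156  15.028 ]
```

Emit:
servo_tool --series '[[[-5,33,0,0],[-5,35,0,0],[-5,35,0,0],[-6,35,0,0],[-6,35,0,0],[-6,35,0,0],[-6,25,0,0],[-6,20,0,0],[0,0,20,0],[0,0,20,0]]]'

```text
t: 13.23
eef_pos: [0.4079, 0.2228, 0.1248]
ee_rot: [3.139, 0.003, -2.966]
force: [0.0, -0.1, -0.8]
width: 0.0878
gripper_force: 0.0
```

Emit:
servo_tool --series '[[[0,0,25,0],[0,0,25,0],[0,0,25,0],[0,0,20,0],[0,0,10,0],[0,0,8,0],[0,0,0,0],[0,0,0,0],[0,0,0,0],[0,0,0,0]]]'

```text
t: 14.07
eef_pos: [0.4079, 0.2217, 0.0125]
ee_rot: [3.14, 0.002, -2.968]
force: [-0.2, 1.1, -1.3]
width: 0.0876
gripper_force: 0.0
```

Run:
```python
from g import *
save('side','s3.png',(140,170,320,300),4)
print(book('side')); go([.641-.1315*.984-.022*.179,.243-.1315*.179+.022*.984,.012],-2.96)
```

```text
(array([499.5163, 243.4063]), (177.68948364257812, 109.00434875488281), np.float32(-0.0042524613))
t 14.1667 tcp [0.4077 0.2217 0.0123] rot [ 3.1404  0.0013 -2.9677] F [0.0333 0.3895 0.012 ] w 0.08796441268805819 q [ 0.9241  0.2798 -0.7066  0.0001 -0.5827 -2.321 ]
roll -0.0077083845803156414 then shift mm [-101.8149    1.0765    0.3373]
```

View pics/s3.png

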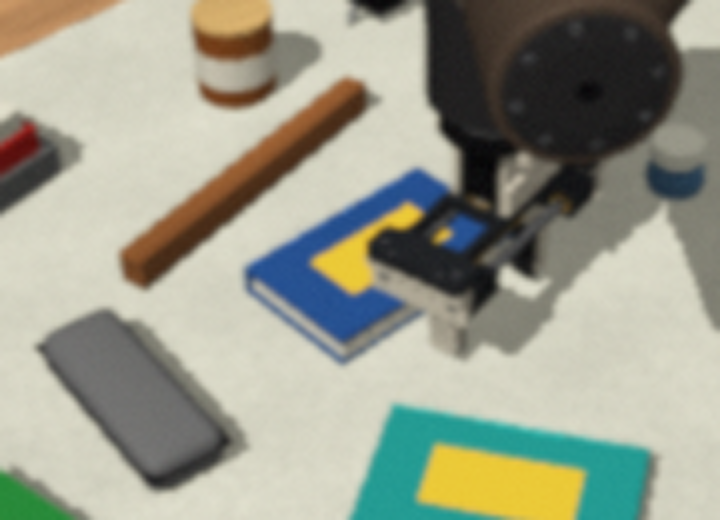

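The side view shows both fingers down behind the book's near edge, left finger at (455,330), clear of the teal book. I push along the bar's normal.

Emit:
servo_tool --series '[[[-4,0,0,-0.008],[-5,0,0,0],[-5,0,0,0],[-5,0,0,0],[-5,0,0,0],[-5,0,0,0],[-5,0,0,0],[-5,0,0,0],[-5,0,0,0],[-5,0,0,0]]]'

```text
t: 15.0
eef_pos: [0.4562, 0.2302, 0.0115]
ee_rot: [3.142, 0.0, -2.96]
force: [-0.3, -1.6, -1.7]
width: 0.088
gripper_force: 0.5
```

Emit:
servo_tool --series '[[[-5,0,0,0],[-5,0,0,0],[-5,0,0,0],[-5,0,0,0],[-5,0,0,0],[-4,0,0,0],[-3,0,0,0],[-3,0,0,0],[-2,0,0,0],[0,0,0,0]]]'

```text
t: 15.83
eef_pos: [0.4925, 0.2369, 0.0116]
ee_rot: [3.141, 0.001, -2.96]
force: [0.4, 0.2, -0.0]
width: 0.0875
gripper_force: 0.0
```

Run:
```python
from g import *
save('side','s4.png',(140,170,320,300),4)
print(book('side')); go([.641-.1315*.984-.022*.179,.243-.1315*.179+.022*.984,.012],-2.96)
```

```text
(array([548.1989, 298.5593]), (111.16776275634766, 109.74298858642578), np.float32(-1.3481497))
t 15.9333 tcp [0.4923 0.237  0.0118] rot [ 3.1411  0.0008 -2.9598] F [1.2488 0.1311 0.262 ] w 0.08761647303273586 q [ 0.8074  0.3868 -0.5238  0.0002 -0.6592 -2.1966]
roll 0.00020309914478522373 then shift mm [-15.822    1.2647  -0.2479]
```

View pics/s4.png

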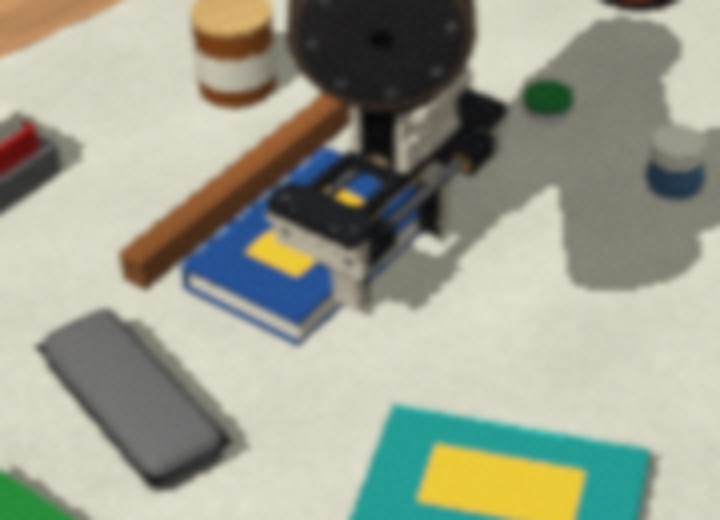

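The book has turned to nearly parallel with the bar, with a small gap left (left corner at (185,280), bar at (140,275)). I continue slowly while watching the force.

Emit:
servo_tool --series '[[[-2,0,0,0],[-2,0,0,0],[-2,0,0,0],[-2,0,0,0],[-1,0,0,0],[-1,0,0,0],[-1,0,0,0],[-1,0,0,0],[-1,0,0,0],[-1,0,0,0]]]'

```text
t: 16.77
eef_pos: [0.5058, 0.2393, 0.0115]
ee_rot: [-3.142, -0.0, -2.96]
force: [-3.8, -0.4, 2.8]
width: 0.0875
gripper_force: 1.8
```

Emit:
servo_tool --series '[[[-0.5,0,0,0],[-0.5,0,0,0],[-0.5,0,0,0],[-0.5,0,0,0],[0,0,0,0],[0,0,0,0],[0,0,0,0],[0,0,0,0],[0,0,0,0],[0,0,0,0]]]'

```text
t: 17.6
eef_pos: [0.5078, 0.2397, 0.0115]
ee_rot: [3.142, 0.0, -2.96]
force: [-1.1, 0.0, 1.3]
width: 0.0875
gripper_force: 0.8
```

Not in contact with the bar yet, so I advance in small calls.

Emit:
servo_tool --series '[[[-0.5,0,0,0],[-0.5,0,0,0],[-0.5,0,0,0],[-0.5,0,0,0],[-0.5,0,0,0],[-0.5,0,0,0],[0,0,0,0],[0,0,0,0],[0,0,0,0],[0,0,0,0]]]'

```text
t: 18.43
eef_pos: [0.5108, 0.2402, 0.0116]
ee_rot: [3.141, 0.0, -2.96]
force: [-2.0, -0.5, 2.4]
width: 0.0875
gripper_force: 0.8
```

Emit:
servo_tool --series '[[[-0.5,0,0,0],[-0.5,0,0,0],[-0.5,0,0,0],[-0.5,0,0,0],[-0.5,0,0,0],[-0.5,0,0,0],[0,0,0,0],[0,0,0,0],[0,0,0,0],[0,0,0,0]]]'

```text
t: 19.27
eef_pos: [0.5126, 0.2404, 0.0115]
ee_rot: [-3.141, -0.002, -2.96]
force: [-7.5, 0.4, 5.1]
width: 0.0875
gripper_force: 3.8
```

Emit:
servo_tool --series '[[[-0.5,0,0,0],[-0.5,0,0,0],[-0.5,0,0,0],[-0.5,0,0,0],[0,0,0,0],[0,0,0,0],[0,0,0,0],[0,0,0,0],[0,0,0,0],[0,0,0,0]]]'

```text
t: 20.1
eef_pos: [0.5127, 0.2403, 0.0115]
ee_rot: [-3.141, -0.004, -2.96]
force: [-17.7, 2.7, 12.0]
width: 0.0877
gripper_force: 8.1
```

It is firmly against the bar. I back off and rise.

Emit:
servo_tool --series '[[[2,0,0,0],[2,0,0,0],[5,0,0,0],[10,0,0,0],[15,0,0,0],[15,0,0,0],[10,0,-20,0],[0,0,-40,0],[0,0,-40,0],[0,0,-40,0]]]'

```text
t: 20.93
eef_pos: [0.4566, 0.2299, 0.1531]
ee_rot: [-3.141, -0.0, -2.96]
force: [1.3, 1.7, -0.2]
width: 0.0875
gripper_force: 0.0
```

Emit:
servo_tool --series '[[[0,-30,-40,0],[0,-40,0,0],[0,-40,0,0],[0,-40,0,0],[0,-40,0,0],[0,-40,0,0],[0,-20,0,0],[0,0,0,0],[0,0,0,0],[0,0,0,0]]]'

```text
t: 21.77
eef_pos: [0.5015, -0.0104, 0.1848]
ee_rot: [3.141, 0.0, -2.96]
force: [0.4, 0.8, 0.3]
width: 0.0876
gripper_force: 0.0
```

Run:
```python
from pf import *
n=np.array([np.cos(.18),np.sin(.18)]);t=np.array([-n[1],n[0]])
save('top','t5.png',(170,140,370,240),4)
for c in ['top','side']:
    b=book(c); s=stop(c); print(c,b,s); d=b[0]/1000-[.641,.243]; print(d@n,d@t)
print(potmark('top')[0]); go([.5,0,.2],-2.96)
```

```text
top (array([566.7248, 337.9395]), (46.53519058227539, 113.49467468261719), np.float32(1.3893863)) (array([632.1008, 284.9968]), (37.05934524536133, 203.95046997070312), np.float32(0.20334399))
-0.05607820826372298 0.10670313094570127
side (array([572.2562, 269.1168]), (111.83187866210938, 180.07464599609375), np.float32(0.17983787)) (array([631.7595, 255.4778]), (46.961158752441406, 293.7919921875), np.float32(0.17547947))
-0.06295750555015905 0.03800204943704738
(array([ 0.6247, -0.2084]), np.float64(53.606482611762154))
t 22.1667 tcp [ 0.5018 -0.01    0.1849] rot [-3.1416  0.     -2.9589] F [-0.4185 -0.522  -0.6218] w 0.08771687833047843 q [ 0.3722  0.106  -0.4233  0.     -1.0415 -1.7602]
roll 0.0011313395060619236 then shift mm [ -0.035   10.1815 -15.099 ]
```

View pics/t5.png

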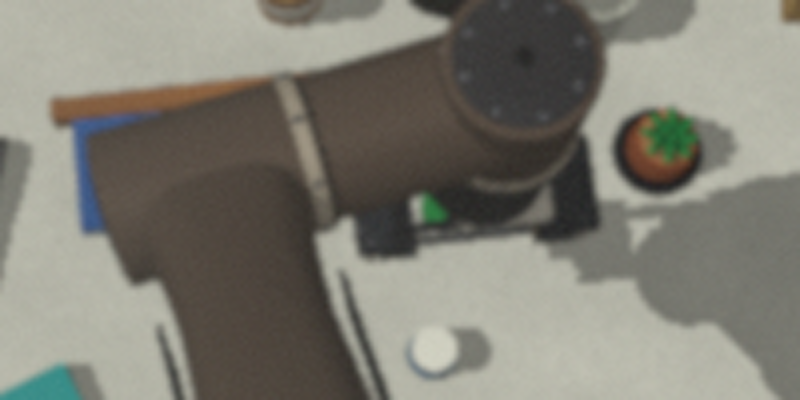

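The top view shows the pot on the mark at (657,148) and the book's visible left end at (73,120), touching the bar. I move the arm aside for one final check of the book.

Emit:
servo_tool --series '[[[10,-40,-5,0],[10,-40,-5,0],[10,-40,0,0],[10,-40,0,0],[10,-40,0,0],[10,-40,0,0],[10,-40,0,0],[10,-40,0,0],[10,-30,0,0],[0,0,0,0]]]'

```text
t: 23.0
eef_pos: [0.4756, -0.3757, 0.194]
ee_rot: [-3.141, -0.001, -2.963]
force: [0.7, 0.3, -1.3]
width: 0.0878
gripper_force: 0.0
```

Run:
```python
from pf import *
n=np.array([np.cos(.18),np.sin(.18)]);t=np.array([-n[1],n[0]])
save('top','t6.png',(170,140,370,240),4)
b=book('top'); s=stop('top'); print(b,s); d=b[0]/1000-[.641,.243]; print(d@n,d@t); go([0.4,-.4,.2],-2.96)
```

```text
(array([573.0092, 263.6   ]), (106.9349365234375, 169.6780548095703), np.float32(0.18309796)) (array([641.6392, 245.6762]), (25.588642120361328, 269.1997985839844), np.float32(0.17158328))
-0.06320429886077868 0.03243951705297385
t 23.2 tcp [ 0.4766 -0.3705  0.1947] rot [ 3.1412 -0.0003 -2.9597] F [0.5261 0.348  0.3804] w 0.08777230950976463 q [-0.3376  0.265  -0.197  -0.0002 -1.1092 -1.0512]
roll 0.000269390778787848 then shift mm [ 80.6284 -15.2119  -5.3274]
```

View pics/t6.png

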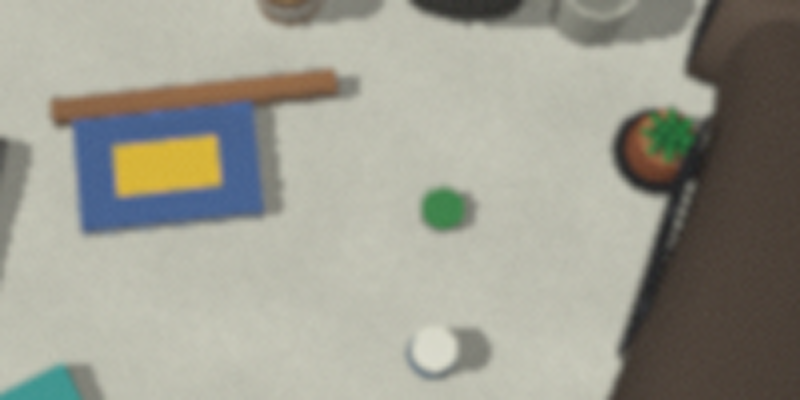

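The book lies flush against the bar from (75,120) to (252,105), inside the bar's ends. The pot is on the mark, the tin and cream jar have not moved, and the arm is clear.

```bash
python3 -c "
from station import ticket
print(ticket.job_done())"
```

```text
the job is handed in; nothing more can be done
None
```

I handed the job in with the book flush against the stop bar, about 32 mm off its middle, and the pot upright about 2–3 mm from the mark's centre. I saw nothing else disturbed, and the arm finished clear; the hand-in returned no verdict.

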